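# Sort the desk's small things into their trays

### The job

Tidy the small things lying right in front of you on the desk into the three grey trays: lay the marker and the green ball pen flat on the floor of the long rectangular tray, both pointing along its length, put the two binder clips in the round dish, and lay the battery on its side on the floor of the square tray. Leave the glue stick and the mint tin standing where they are.

Things in the scene. Friction and masses are not known exactly. Their poses are not given: they have to be found in the camera images.
- marker: Thick white marker with a black cap, 135 mm long, 16 to 17 mm thick, lying on the desk. Origin: middle of its length, on its underside as it lies; y runs along its length, z is up at the start. Grip it across its middle; it lies still where it is put.
- ballpen: Slim green ball pen, 145 mm long, 11 mm wide, 9 mm high, lying on the desk. Origin: middle of its length, on its underside as it lies; y runs along its length, z is up at the start. Grip it across its middle; it lies still where it is put.
- clip_a: One of two equal black binder clips on their backs, wire loops up. Black body 32 x 18 mm at the foot, 16 mm high, narrowing upward like a roof; its two upright end faces are 32 mm apart: grip those. The loops reach up to 37 mm but do not resist the fingers. Origin: centre of its underside, z up; the 32 mm length lies 20 degrees (0.349 rad) from its x axis towards its y axis.
- clip_b: One of two equal black binder clips on their backs, wire loops up. Black body 32 x 18 mm at the foot, 16 mm high, narrowing upward like a roof; its two upright end faces are 32 mm apart: grip those. The loops reach up to 37 mm but do not resist the fingers. Origin: centre of its underside, z up; the 32 mm length lies 20 degrees (0.349 rad) from its x axis towards its y axis.
- battery: Small round battery cell, 50 mm long, 16.6 mm in diameter, lying on its side on the desk; it can roll. Origin: middle of its length, 7 mm below its axis (on its underside at the start); y runs along its length, z is up at the start. Grip it across its middle.
- pen_tray: The long tray: open rectangular tray, outside 122 mm (x) by 178 mm (y), 20 mm high; walls and floor 4 mm thick, so the inside is 114 x 170 mm and 16 mm deep; its length runs along y. Plain grey metal, does not move when pushed. Origin: centre of its underside, z up.
- square_tray: The square tray: open, outside 104 x 104 mm along x and y, 24 mm high; walls and floor 4 mm thick, inside 96 x 96 mm and 20 mm deep. Plain grey metal, does not move when pushed. Origin: centre of its underside, z up.
- round_dish: The round dish: open, straight-sided, outside diameter 124 mm, 20 mm high; wall and floor 4 mm thick, inside diameter 116 mm, 16 mm deep. Plain grey metal, does not move when pushed. Origin: centre of its underside, z up.
- glue_stick: Bystander: glue stick standing upright, 25 mm in diameter, 96 mm high. Origin: centre of its underside, z up. To be left alone.
- mint_tin: Bystander: round white-lidded mint tin, 68 mm in diameter, 43 mm high, standing. Origin: centre of its underside, z up. To be left alone.

How it is judged (in metres and radians):
At the end, for the whole second after the job is handed in: Both pens flat in the long tray, centres within 20 mm of its middle lengthwise, under 0.35 rad off its length; both clips within 48 mm of the dish's centre, below 25 mm; battery level to 15 degrees in the square tray; all at rest; glue stick upright, it and the mint tin within 20 mm of their start (x of marker in the frame of pen_tray between -0.056 and 0.056 m and y of marker in the frame of pen_tray between -0.02 and 0.02 m and z of each of marker, ballpen in the frame of pen_tray below 0.022 m and angle between each of marker, ballpen's own y axis and vertical above 1.5 rad and angle between the y axis of each of marker, ballpen and the y axis of pen_tray, either way round below 0.35 rad and x of ballpen in the frame of pen_tray between -0.056 and 0.056 m and y of ballpen in the frame of pen_tray between -0.02 and 0.02 m and horizontal distance between each of clip_a, clip_b and round_dish below 0.048 m and z of each of clip_a, clip_b in the frame of round_dish below 0.025 m and x of battery in the frame of square_tray between -0.049 and 0.049 m and y of battery in the frame of square_tray between -0.049 and 0.049 m and z of battery in the frame of square_tray below 0.024 m and angle between battery's own y axis and vertical above 1.3 rad and linear speed of each of marker, ballpen, clip_a, clip_b, battery below 0.02 m/s and distance of each of glue_stick, mint_tin from where it was at the start of the episode below 0.02 m and angle between glue_stick's own z axis and vertical below 0.2 rad); the robot touches nothing.
It fails at once if the glue stick is pushed more than 30 mm or tipped over (distance of glue_stick from where it was at the start of the episode above 0.03 m or angle between glue_stick's own z axis and vertical above 0.5 rad).
It fails at once if the mint tin is pushed more than 30 mm (distance of mint_tin from where it was at the start of the episode above 0.03 m).
It also fails if it takes over 112 s, if anything falls off the work surface, if the arm or the gripper's body presses on something with over 40 N, if the wrist force passes 120 N, or if a joint passes its speed limit or range.

### The arm

A 7-joint arm with a two-finger parallel gripper is mounted at the origin on a cart in front of the work surface, level with it; the furniture and walls round the work are solid. World frame = base frame: x ahead of the robot, y to its left, z up, the work surface at z = 0. Lengths are in m, angles in degrees, forces in N, time in s.
With the tool pointing down it reaches from about 0.425 to 0.875 m from the base axis. Payload 4.7 kg.
Tool frame: the origin (TCP) lies between the finger pads; the fingertips stand 8 mm ahead of it and the grasp point (between the pads) lies 11 mm behind it (env.tip_extent is the distance from the TCP to the fingertips, in m); z points along the fingers, y is the line along which they close (so a half turn about z gives the same grasp; the last joint's range is limited). The gripper opens to 87 mm and grips with 3 to 60 N. Pads are 19 mm wide; open, the fingers measure 117 mm over their backs; the gripper's body (75 mm by 190 mm) begins 51 mm behind the grasp point.
Start: joints at [0.808, 18.392, -4.016, 83.108, 1.295, 78.541, -3.26], TCP at [0.65, -0, 0.231] pointing down, gripper open.
Joint ranges: [-163.93, 163.93], [-17.29, 119.83], [-79.2, 71.16], [3.27, 140.29], [-89.18, 269.18], [5.43, 117.66], [-154.24, 154.24]. Speed limits (degrees/s): [147.25, 147.25, 180, 180, 180, 180, 180].

### API

Orientations are given as [roll, pitch, yaw] about the fixed x, y, z axes, in that order (R = Rz(yaw) Ry(pitch) Rx(roll)).
In Python, from cell import sensors, vision, workorder, env gives the robot as it stands.
- The arm moves only by the tool drive_tool, never from a script. Its argument "moves" is a list of rows, each an object of numbers: "x", "y", "z": the shift along the tool's x, y, z in mm; "rx", "ry", "rz": the turn, a rotation vector about the tool's x, y, z in rad; "fingers": the closure, from -1 (fully open) to 1 (shut). In form: [{"x": .., "y": .., "z": .., "rx": .., "ry": .., "rz": .., "fingers": ..}, ...]. A call has 1 to 20 rows; each row is the pose to reach, as a shift and turn from the pose commanded when the call began, along the tool's axes at that moment; what a row does not reach only later rows make up. A row lasts 1/8 s, in which the tool goes at most 62.5 mm and 10.7 degrees, less where a joint would pass 70% of its speed; a pose out of reach is approached as far as the arm can. A call with a gripper value outside its range is refused whole. The fingers move at their own pace and stop on an object; "force" is the grip in N (left out, the last holds). Time passes only in rows, so rows that repeat a pose let the fingers close. It gives the time, the measured TCP pose, the force, the opening and the grip force at its end, in the units of the state.
- sensors.get_obs(): the state, without advancing time (a new reading comes with each control period).
- vision.read_camera(name): name is "scene" or "side" or "wrist"; returns a dict with "image" (420x560x3 uint8, red, green, blue), "fx", "fy", "cx", "cy" (pixels), "R" (3x3) and "t" (3): a world point X has camera coordinates R X + t. Camera axes: x right, y down, z forward; pixel columns grow to the right and rows downward; lengths in m; the calibration is good to about 2 mm. The wrist camera is an equidistant fisheye: a pixel r from the principal point sees the ray r / f radians off the axis. A picture is of the moment at which its call begins. There is no depth.
- workorder.sign_off(): hands the job in; it is judged then, once.
The state is a dict: "time_s": time; "qpos": joint angles; "joint_velocities": joint speeds; "effort": joint torques, N m; "tool_pos": TCP position; "tool_rot": TCP orientation; "force": force on the tool from outside, world axes, zero at the start; "wrist_torque": the same for the moment, N m; "grip_width": finger opening in m; "grasp_force": force on a finger pad.
Only numpy, scipy, OpenCV 4.12 (cv2) and the standard library are available. Lean on these libraries where they do the work, as an engineer would, in place of code of your own. Each camera call takes 0.05 s, during which the arm holds its last target. There are 200 camera calls.

## Working session

There is one attempt and no reset: what is moved stays moved. The work goes in short steps, Python scripts to look and compute and a tool call to move; the robot and the scene stay as the last step left them, time stands still between calls to the robot, and variables do not carry over. Pictures are saved under pics/ and viewed, at most 16 in all, crops included, and the job is handed in when it is done.

Besides the shell and the picture viewer there is one more tool, called after ">>>" in YAML: its name, and indented under it one key for each argument. drive_tool: Moves the arm, as the interface text tells. Its arguments: {"type":"object","properties":{"moves":{"type":"array"},"force":{"type":"number"}},"required":["moves"]}

```bash
mkdir -p pics; python3 - <<'E'
from cell import sensors, vision, env
import cv2,pickle
print(env.tip_extent, sensors.get_obs())
d={}
for n in ["scene","side","wrist"]:
    c=vision.read_camera(n); d[n]=c
    cv2.imwrite(f"pics/{n}0.png",c["image"][:,:,::-1]); print(n,c["fx"],c["fy"],c["cx"],c["cy"],c["R"],c["t"])
pickle.dump(d,open("cams.pkl","wb"))
E
```

```text
0.008 {'time_s': 0.0, 'qpos': array([ 0.80766545, 18.43931561, -4.01626937, 83.17447364,  1.29583957,
       78.54207808, -3.25943364]), 'joint_velocities': array([ 0.0263203 ,  0.08562905,  0.18906285,  0.0480298 ,  0.15399347,
       -0.03722933, -0.12917959]), 'effort': array([-2.58547143e-04, -4.91284704e+01, -4.03903294e-01, -3.12526345e+01,
       -6.40594075e-02,  4.37659642e-02,  1.61017233e-04]), 'tool_pos': array([ 6.49456059e-01, -4.55429813e-05,  2.29462473e-01]), 'tool_rot': array([-1.79889428e+02,  6.39738440e-03,  9.00035151e+01]), 'force': array([-0.42759451,  0.15550847,  0.35275229]), 'wrist_torque': array([-0.0086288 ,  0.04746473,  0.00089416]), 'grasp_force': 0.0, 'grip_width': 0.08639475165217392}
scene 526.1202515391882 526.1202515391882 286.2463553721696 209.84082968792788 [[ 0.96786174  0.25110715  0.01374253]
 [ 0.20500902 -0.75617275 -0.62142906]
 [-0.14565356  0.60427475 -0.7833499 ]] [-0.55184013 -0.04832264  1.59999883]
side 461.9371551556285 461.9371551556285 282.0592693989395 212.30393176651793 [[ 0.99675076  0.07956835  0.01252177]
 [ 0.06244564 -0.66515698 -0.74408785]
 [-0.0508769   0.74245207 -0.66796442]] [-0.54732593  0.03470958  1.16554736]
wrist 325.19226210127806 325.19226210127806 282.90594814332724 207.75385817248485 [[ 9.99998239e-01  1.53885700e-03 -1.07376860e-03]
 [ 1.79125804e-03 -9.53319867e-01  3.01956989e-01]
 [-5.58976307e-04 -3.01958381e-01 -9.53320945e-01]] [-0.64883398 -0.03728798  0.39089167]
```

View pics/scene0.png

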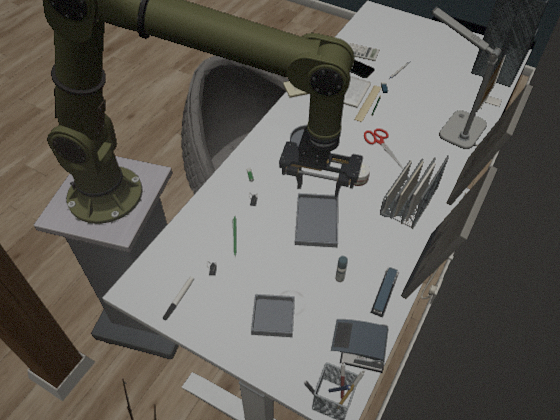

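View pics/wrist0.png

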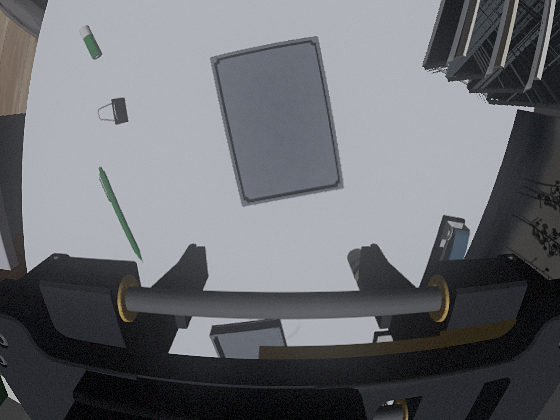

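View pics/side0.png

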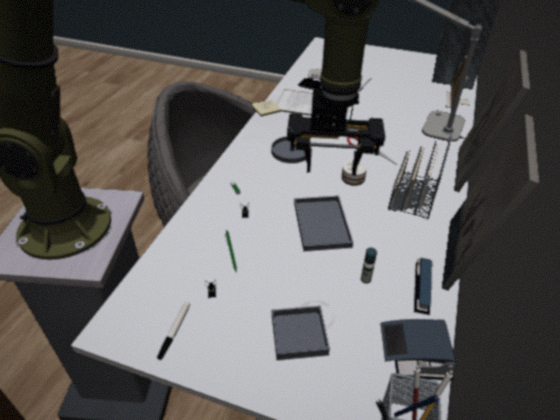

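The scene view shows the battery at (251,175), clips at (253,199) and (212,268), the pen at (235,235) and the marker at (180,297). The trays are at (317,220), (273,315) and (about 300,140, behind the gripper). The glue stick is at (342,268) and the tin at (357,172).

```bash
cat > h.py <<'E'
import numpy as np,cv2
def ray(c,u,v,fish=False):
    a=np.array([(u-c["cx"])/c["fx"],(v-c["cy"])/c["fy"]])
    if fish:
        r=np.hypot(*a)+1e-12; d=np.array([*(a/r*np.sin(r)),np.cos(r)])
    else: d=np.array([*a,1.])
    return -c["R"].T@c["t"], c["R"].T@d
def plane(c,u,v,z,fish=False):
    o,d=ray(c,u,v,fish); return (o+d*(z-o[2])/d[2])
def blobs(c,mask,roi,z,fish=False,amin=15):
    x0,y0,x1,y1=roi; m=np.zeros(mask.shape,np.uint8); m[y0:y1,x0:x1]=mask[y0:y1,x0:x1]
    cs,_=cv2.findContours(m,cv2.RETR_EXTERNAL,cv2.CHAIN_APPROX_NONE); out=[]
    for k in cs:
        if cv2.contourArea(k)<amin: continue
        p=np.array([plane(c,*q[0],z,fish)[:2] for q in k],np.float32)*1000
        (ctr,sz,ang)=cv2.minAreaRect(p)
        if sz[0]<sz[1]: sz=sz[::-1]; ang+=90
        out.append((np.round(ctr,1).tolist(),np.round(sz,1).tolist(),round(ang,1)%180,k.reshape(-1,2).mean(0).round().tolist()))
    return out
E
python3 - <<'E'
import pickle; from h import *
d=pickle.load(open("cams.pkl","rb"))
for n,f in [("scene",0),("side",0),("wrist",1)]:
    c=d[n]; im=c["image"]; hsv=cv2.cvtColor(im,cv2.COLOR_RGB2HSV)
    green=((hsv[...,0]>40)&(hsv[...,0]<90)&(hsv[...,1]>70)&(hsv[...,2]>30)).astype(np.uint8)
    dark=(hsv[...,2]<70).astype(np.uint8)
    grey=((hsv[...,2]<135)).astype(np.uint8)
    roi={"scene":(165,160,270,320),"side":(150,170,262,360),"wrist":(70,20,160,260)}[n]
    print(n,"green",*blobs(c,green,roi,.006,f),sep="\n ")
    print("dark",*blobs(c,dark,roi,.008,f),sep="\n ")
    roi={"scene":(245,150,400,340),"side":(255,120,400,360),"wrist":(200,30,350,210)}[n]
    print("grey",*blobs(c,grey,roi,.02,f,300),sep="\n ")
s=d["scene"]["image"][155:325,155:295]; w=d["side"]["image"][160:365,145:285]
cv2.imwrite("pics/crop.png",np.hstack([cv2.resize(s,(400,486),interpolation=2),cv2.resize(w,(332,486),interpolation=2)])[:,:,::-1])
E
```

```text
scene
 green
 ([428.5, -44.3], [123.6, 2.9], 108.1, [234.0, 235.0])
dark
 ([342.7, -321.9], [44.9, 13.2], 80.0, [169.0, 311.0])
 ([562.7, -220.2], [34.3, 8.4], 19.9, [262.0, 297.0])
 ([407.0, -171.1], [35.3, 14.9], 103.6, [212.0, 269.0])
 ([444.7, 89.4], [38.8, 14.0], 96.0, [253.0, 201.0])
 ([161.8, 106.9], [55.3, 8.1], 88.8, [168.0, 177.0])
 ([221.6, 139.8], [127.4, 26.8], 121.8, [190.0, 173.0])
grey
 ([825.3, -249.5], [139.2, 54.0], 14.9, [359.0, 330.0])
 ([604.3, -268.1], [115.4, 105.2], 101.1, [273.0, 316.0])
 ([870.3, -125.3], [153.3, 34.9], 81.2, [385.0, 292.0])
 ([839.3, 201.7], [181.6, 55.7], 96.9, [393.0, 201.0])
 ([652.5, 156.0], [379.2, 280.7], 105.3, [322.0, 190.0])
side
 green
 ([429.7, -48.8], [124.2, 5.1], 108.6, [231.0, 250.0])
 ([405.4, 185.4], [29.2, 9.0], 116.0, [235.0, 188.0])
dark
 ([344.0, -322.3], [47.7, 12.4], 80.7, [164.0, 348.0])
 ([406.7, -172.6], [37.0, 13.1], 100.8, [211.0, 290.0])
 ([445.1, 88.3], [35.6, 10.4], 98.2, [245.0, 212.0])
 ([272.5, 191.6], [121.1, 89.2], 95.5, [189.0, 179.0])
 ([219.1, 139.7], [243.8, 72.2], 116.6, [164.0, 194.0])
grey
 ([782.7, -270.5], [94.9, 37.9], 83.9, [391.0, 339.0])
 ([604.5, -270.3], [116.7, 104.5], 101.1, [299.0, 333.0])
 ([752.6, -79.2], [111.4, 25.6], 77.9, [368.0, 265.0])
 ([644.2, 56.0], [193.7, 123.9], 100.9, [322.0, 224.0])
 ([661.1, 422.1], [376.1, 322.9], 74.4, [334.0, 148.0])
wrist
 green
 ([429.2, -48.9], [128.7, 6.3], 108.9, [119.0, 215.0])
 ([400.9, 181.8], [32.2, 9.3], 117.6, [90.0, 46.0])
dark
grey
 ([643.3, 68.5], [177.1, 121.6], 100.8, [278.0, 120.0])
```

View pics/crop.png

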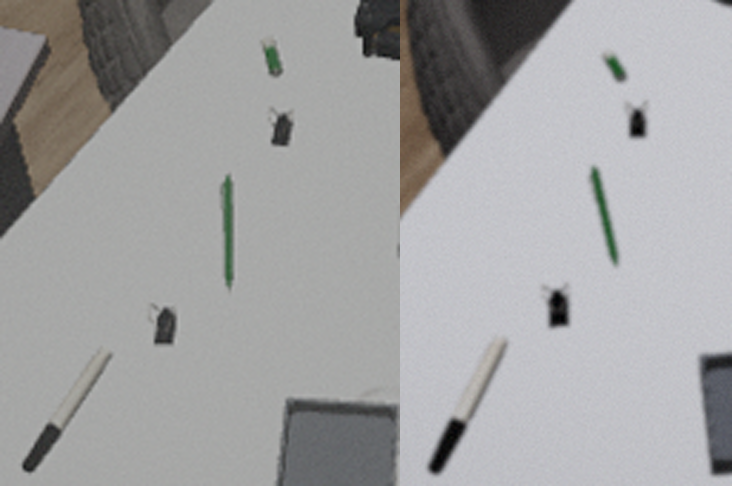

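The crops show both clips with their length close to the y direction, wires up, and the marker's cap end toward the robot. Next I compute the marker ends, the dish, the tin and the glue stick from pixels.

```bash
python3 - <<'E'
import pickle; from h import *
d=pickle.load(open("cams.pkl","rb"))
P=lambda n,u,v,z:print(n,(u,v),(plane(d[n],u,v,z,n=="wrist")*1000).round(1))
k=.35; a,b=.4217,.4217
P("scene",155+108*k,155+350*k,.008);P("scene",155+26*k,155+468*k,.008)
P("side",145+(503-400)*a,160+340*a,.008);P("side",145+(433-400)*a,160+470*a,.008)
print("dish L,R,top,bottom");P("side",271,150,.02);P("side",309,152,.02);P("side",290,160,.0)
print("tin");P("side",354,163,.043);P("side",354,183,.0)
print("glue");P("side",368,281,.0);P("side",371,250,.096);P("scene",340,281,0);P("scene",343,258,.096)
print("batt");P("wrist",83,26,.008);P("wrist",97,58,.008);P("wrist",120,110,.008)
P("scene",155+267*k,155+38*k,.008);P("scene",155+278*k,155+75*k,.008)
P("side",145+206*a,160+55*a,.008);P("side",145+224*a,160+80*a,.008)
hsv=cv2.cvtColor(d["wrist"]["image"],cv2.COLOR_RGB2HSV)
print(blobs(d["wrist"],(hsv[...,2]<110).astype(np.uint8),(95,90,140,130),.012,True))
E
```

```text
scene (192.8, 277.5) [ 365.7 -211.6    8. ]
scene (164.1, 318.79999999999995) [ 338.9 -344.5    8. ]
side (188.4351, 303.37800000000004) [ 366.2 -213.7    8. ]
side (158.9161, 358.199) [ 339.6 -345.7    8. ]
dish L,R,top,bottom
side (271, 150) [486.8 358.   20. ]
side (309, 152) [601.4 358.7  20. ]
side (290, 160) [545.9 340.1   0. ]
tin
side (354, 163) [730.6 282.8  43. ]
side (354, 183) [734.3 246.1   0. ]
glue
side (368, 281) [ 753.  -110.8    0. ]
side (371, 250) [ 746.6 -105.9   96. ]
scene (340, 281) [ 750.  -114.8    0. ]
scene (343, 258) [ 746.6 -104.2   96. ]
batt
wrist (83, 26) [389.7 211.    8. ]
wrist (97, 58) [413.9 162.5   8. ]
wrist (120, 110) [447.1  91.1   8. ]
scene (248.45, 168.3) [392.2 209.5   8. ]
scene (252.3, 181.25) [419.8 160.4   8. ]
side (231.8702, 183.1935) [392.2 202.3   8. ]
side (239.4608, 193.736) [420.1 158.6   8. ]
[([447.8, 91.2], [32.1, 19.3], 98.6, [119.0, 110.0])]
```

Marker centre is about (352,-279), and the ends are 135 mm apart, matching the given length. Moving over it first.

>>> drive_tool:
  moves:
    - {"x":-279,"y":-298,"z":80,"rz":0.2,"fingers":-1}
    - {"x":-279,"y":-298,"z":80,"rz":0.2,"fingers":-1}
    - {"x":-279,"y":-298,"z":80,"rz":0.2,"fingers":-1}
    - {"x":-279,"y":-298,"z":80,"rz":0.2,"fingers":-1}
    - {"x":-279,"y":-298,"z":80,"rz":0.2,"fingers":-1}
    - {"x":-279,"y":-298,"z":80,"rz":0.2,"fingers":-1}
    - {"x":-279,"y":-298,"z":80,"rz":0.2,"fingers":-1}
    - {"x":-279,"y":-298,"z":80,"rz":0.2,"fingers":-1}
    - {"x":-279,"y":-298,"z":80,"rz":0.2,"fingers":-1}
    - {"x":-279,"y":-298,"z":80,"rz":0.2,"fingers":-1}
    - {"x":-279,"y":-298,"z":80,"rz":0.2,"fingers":-1}
  force: 20

```text
invalid input at $.moves[0]: expected keys x, y, z, rx, ry, rz, fingers
```

```bash
python3 - <<'E'
from cell import vision
import pickle; from h import *
d={n:vision.read_camera(n) for n in ["scene","wrist","side"]}
pickle.dump(d,open("cams2.pkl","wb"))
im=np.hstack([cv2.resize(d["side"]["image"][110:230,240:400],(400,300),interpolation=2),d["wrist"]["image"][:300,80:480]])
cv2.imwrite("pics/v2.png",im[:,:,::-1])
E
```

```text
(no output)
```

View pics/v2.png

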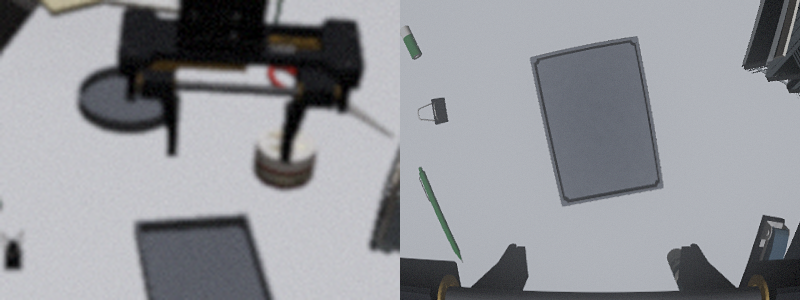

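All keys are needed, so the arm had not moved. The picture is the same start view, with the dish at (130,98) in the crop, partly hidden by the gripper. Repeating the move.

>>> drive_tool:
  moves:
    - {"x":-279,"y":-298,"z":80,"rx":0,"ry":0,"rz":0.2,"fingers":-1}
    - {"x":-279,"y":-298,"z":80,"rx":0,"ry":0,"rz":0.2,"fingers":-1}
    - {"x":-279,"y":-298,"z":80,"rx":0,"ry":0,"rz":0.2,"fingers":-1}
    - {"x":-279,"y":-298,"z":80,"rx":0,"ry":0,"rz":0.2,"fingers":-1}
    - {"x":-279,"y":-298,"z":80,"rx":0,"ry":0,"rz":0.2,"fingers":-1}
    - {"x":-279,"y":-298,"z":80,"rx":0,"ry":0,"rz":0.2,"fingers":-1}
    - {"x":-279,"y":-298,"z":80,"rx":0,"ry":0,"rz":0.2,"fingers":-1}
    - {"x":-279,"y":-298,"z":80,"rx":0,"ry":0,"rz":0.2,"fingers":-1}
    - {"x":-279,"y":-298,"z":80,"rx":0,"ry":0,"rz":0.2,"fingers":-1}
    - {"x":-279,"y":-298,"z":80,"rx":0,"ry":0,"rz":0.2,"fingers":-1}
    - {"x":-279,"y":-298,"z":80,"rx":0,"ry":0,"rz":0.2,"fingers":-1}
    - {"x":-279,"y":-298,"z":80,"rx":0,"ry":0,"rz":0.2,"fingers":-1}
  force: 20

```text
time_s: 1.8
tool_pos: [0.3525, -0.2786, 0.1506]
tool_rot: [180.0, 0.0, 78.6]
force: [0.1, 0.2, -0.5]
grip_width: 0.0872
grasp_force: 0.0
```

```bash
python3 - <<'E'
from cell import vision
import pickle; from h import *
d={n:vision.read_camera(n) for n in ["scene","wrist","side"]}
pickle.dump(d,open("cams2.pkl","wb"))
im=np.hstack([cv2.resize(d["side"]["image"][110:230,240:400],(400,300),interpolation=2),cv2.resize(d["wrist"]["image"],(400,300))])
cv2.imwrite("pics/v3.png",im[:,:,::-1])
for n,roi,roi2 in [("scene",(265,110,348,160),(350,150,380,190)),("side",(265,125,315,170),(335,140,375,190))]:
    c=d[n]; v=cv2.cvtColor(c["image"],cv2.COLOR_RGB2HSV)[...,2]
    print(n,*blobs(c,(v<135).astype(np.uint8),roi,.02,0,200),sep="\n ")
E
```

```text
scene
 ([546.9, 375.7], [136.9, 119.4], 104.3, [308.0, 139.0])
side
 ([545.3, 371.7], [139.3, 119.2], 95.6, [291.0, 149.0])
```

View pics/v3.png

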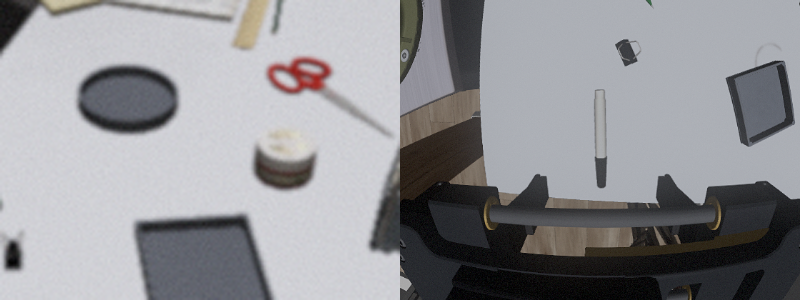

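The tool is lined up: the marker sits vertical between the fingers at wrist pixel (600,138). The dish is clear at about (546,381). Descending and gripping.

>>> drive_tool:
  moves:
    - {"x":0,"y":0,"z":50,"rx":0,"ry":0,"rz":0,"fingers":-1}
    - {"x":0,"y":0,"z":100,"rx":0,"ry":0,"rz":0,"fingers":-1}
    - {"x":0,"y":0,"z":130,"rx":0,"ry":0,"rz":0,"fingers":-1}
    - {"x":0,"y":0,"z":140,"rx":0,"ry":0,"rz":0,"fingers":-1}
    - {"x":0,"y":0,"z":140,"rx":0,"ry":0,"rz":0,"fingers":-1}
    - {"x":0,"y":0,"z":140,"rx":0,"ry":0,"rz":0,"fingers":1}
    - {"x":0,"y":0,"z":140,"rx":0,"ry":0,"rz":0,"fingers":1}
    - {"x":0,"y":0,"z":140,"rx":0,"ry":0,"rz":0,"fingers":1}
    - {"x":0,"y":0,"z":140,"rx":0,"ry":0,"rz":0,"fingers":1}
    - {"x":0,"y":0,"z":140,"rx":0,"ry":0,"rz":0,"fingers":1}
    - {"x":0,"y":0,"z":140,"rx":0,"ry":0,"rz":0,"fingers":1}
    - {"x":0,"y":0,"z":140,"rx":0,"ry":0,"rz":0,"fingers":1}
  force: 20

```text
time_s: 3.45
tool_pos: [0.352, -0.279, 0.0105]
tool_rot: [-180.0, -0.0, 78.5]
force: [-0.7, -0.0, -0.1]
grip_width: 0.0249
grasp_force: 0.0
```

>>> drive_tool:
  moves:
    - {"x":0,"y":0,"z":0,"rx":0,"ry":0,"rz":0,"fingers":1}
    - {"x":0,"y":0,"z":0,"rx":0,"ry":0,"rz":0,"fingers":1}
    - {"x":0,"y":0,"z":-20,"rx":0,"ry":0,"rz":0,"fingers":1}
    - {"x":0,"y":0,"z":-60,"rx":0,"ry":0,"rz":0,"fingers":1}
    - {"x":0,"y":0,"z":-100,"rx":0,"ry":0,"rz":0,"fingers":1}
    - {"x":50,"y":25,"z":-100,"rx":0,"ry":0,"rz":-0.05,"fingers":1}
    - {"x":100,"y":50,"z":-100,"rx":0,"ry":0,"rz":-0.1,"fingers":1}
    - {"x":150,"y":75,"z":-100,"rx":0,"ry":0,"rz":-0.15,"fingers":1}
    - {"x":200,"y":100,"z":-100,"rx":0,"ry":0,"rz":-0.2,"fingers":1}
    - {"x":250,"y":125,"z":-100,"rx":0,"ry":0,"rz":-0.25,"fingers":1}
    - {"x":300,"y":150,"z":-100,"rx":0,"ry":0,"rz":-0.3,"fingers":1}
    - {"x":345,"y":173,"z":-100,"rx":0,"ry":0,"rz":-0.35,"fingers":1}
    - {"x":389,"y":195,"z":-100,"rx":0,"ry":0,"rz":-0.39,"fingers":1}
    - {"x":389,"y":195,"z":-100,"rx":0,"ry":0,"rz":-0.39,"fingers":1}
    - {"x":389,"y":195,"z":-100,"rx":0,"ry":0,"rz":-0.39,"fingers":1}
  force: 25

```text
time_s: 5.32
tool_pos: [0.6199, 0.0627, 0.11]
tool_rot: [-179.9, 0.0, 100.9]
force: [-0.8, -0.9, -0.3]
grip_width: 0.015
grasp_force: 24.9
```

```bash
python3 - <<'E'
from cell import vision
import pickle; from h import *
d={n:vision.read_camera(n) for n in ["wrist","side"]}
im=np.hstack([cv2.resize(d["side"]["image"][110:290,180:420],(400,300),interpolation=2),cv2.resize(d["wrist"]["image"],(400,300))])
cv2.imwrite("pics/v4.png",im[:,:,::-1])
E
```

```text
(no output)
```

View pics/v4.png

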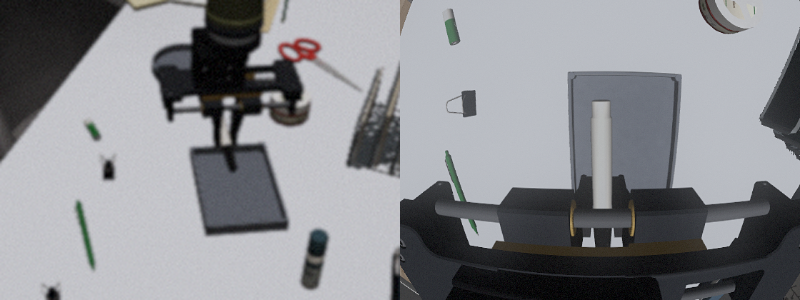

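The marker is held level and runs parallel to the tray, over its left half (wrist pixel (600,150)). Lowering and releasing part-open.

>>> drive_tool:
  moves:
    - {"x":0,"y":0,"z":40,"rx":0,"ry":0,"rz":0,"fingers":1}
    - {"x":0,"y":0,"z":75,"rx":0,"ry":0,"rz":0,"fingers":1}
    - {"x":0,"y":0,"z":90,"rx":0,"ry":0,"rz":0,"fingers":1}
    - {"x":0,"y":0,"z":95,"rx":0,"ry":0,"rz":0,"fingers":1}
    - {"x":0,"y":0,"z":95,"rx":0,"ry":0,"rz":0,"fingers":1}
    - {"x":0,"y":0,"z":95,"rx":0,"ry":0,"rz":0,"fingers":0.35}
    - {"x":0,"y":0,"z":95,"rx":0,"ry":0,"rz":0,"fingers":0.35}
    - {"x":0,"y":0,"z":95,"rx":0,"ry":0,"rz":0,"fingers":0.35}
    - {"x":0,"y":0,"z":95,"rx":0,"ry":0,"rz":0,"fingers":0.35}
    - {"x":0,"y":0,"z":80,"rx":0,"ry":0,"rz":0,"fingers":0.35}
    - {"x":0,"y":0,"z":40,"rx":0,"ry":0,"rz":0,"fingers":0.35}
    - {"x":0,"y":0,"z":0,"rx":0,"ry":0,"rz":0,"fingers":-1}
    - {"x":0,"y":0,"z":0,"rx":0,"ry":0,"rz":0,"fingers":-1}

```text
time_s: 7.05
tool_pos: [0.6236, 0.064, 0.116]
tool_rot: [179.5, 0.0, 100.9]
force: [0.6, 0.1, 0.9]
grip_width: 0.0411
grasp_force: 0.0
```

```bash
cat >> h.py <<'E'
def rel(cur,tgts):
    "cur,tgts: (x,y,z mm, phi rad = world angle of closing axis) -> tool shifts"
    X,Y,Z,p=cur
    for x,y,z,q in tgts:
        a,b=x-X,y-Y
        print("x %.0f y %.0f z %.0f rz %.2f"%(-np.sin(p)*a+np.cos(p)*b, np.cos(p)*a+np.sin(p)*b, Z-z, p-q))
E
python3 - <<'E'
from h import *
rel((620.5,63.7,111,.19),[(429,-49,111,.33)])
rel((429,-49,11,.33),[(665.5,72.4,16,.19)])
E
```

```text
x -75 y -209 z 0 rz -0.14
x 38 y 263 z -5 rz 0.14
```

>>> drive_tool:
  moves:
    - {"x":-20,"y":-52,"z":0,"rx":0,"ry":0,"rz":-0.14,"fingers":-1}
    - {"x":-40,"y":-105,"z":0,"rx":0,"ry":0,"rz":-0.14,"fingers":-1}
    - {"x":-60,"y":-160,"z":0,"rx":0,"ry":0,"rz":-0.14,"fingers":-1}
    - {"x":-75,"y":-209,"z":0,"rx":0,"ry":0,"rz":-0.14,"fingers":-1}
    - {"x":-75,"y":-209,"z":0,"rx":0,"ry":0,"rz":-0.14,"fingers":-1}
    - {"x":-75,"y":-209,"z":0,"rx":0,"ry":0,"rz":-0.14,"fingers":-1}
    - {"x":-75,"y":-209,"z":0,"rx":0,"ry":0,"rz":-0.14,"fingers":-1}
    - {"x":-75,"y":-209,"z":0,"rx":0,"ry":0,"rz":-0.14,"fingers":-1}

```text
time_s: 8.05
tool_pos: [0.43, -0.049, 0.1105]
tool_rot: [-180.0, -0.0, 109.0]
force: [0.0, -0.5, -0.5]
grip_width: 0.0872
grasp_force: 0.0
```

```bash
python3 - <<'E'
from cell import vision
import pickle; from h import *
d={n:vision.read_camera(n) for n in ["wrist","side"]}
im=np.hstack([cv2.resize(d["side"]["image"][150:300,180:380],(400,300),interpolation=2),cv2.resize(d["wrist"]["image"],(400,300))])
cv2.imwrite("pics/v5.png",im[:,:,::-1])
c=d["wrist"]; hsv=cv2.cvtColor(c["image"],cv2.COLOR_RGB2HSV)
g=((hsv[...,0]>35)&(hsv[...,0]<95)&(hsv[...,1]>50)&(hsv[...,2]>20)).astype(np.uint8)
print(*blobs(c,g,(200,0,400,300),.006,1,60),sep="\n")
E
```

```text
([428.3, -45.6], [137.6, 7.9], 108.8, [282.0, 199.0])
```

View pics/v5.png

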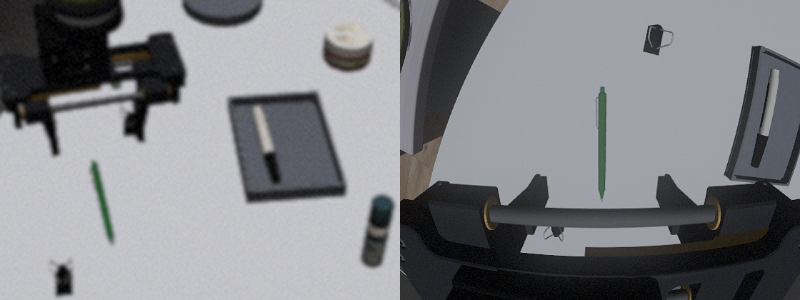

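The marker lies flat in the tray, and the pen is vertical between the fingers at wrist pixel (601,145). Gripping and carrying it.

>>> drive_tool:
  moves:
    - {"x":0,"y":0,"z":50,"rx":0,"ry":0,"rz":0,"fingers":-1}
    - {"x":0,"y":0,"z":90,"rx":0,"ry":0,"rz":0,"fingers":-0.6}
    - {"x":0,"y":0,"z":101,"rx":0,"ry":0,"rz":0,"fingers":0.2}
    - {"x":0,"y":0,"z":101,"rx":0,"ry":0,"rz":0,"fingers":1}
    - {"x":0,"y":0,"z":101,"rx":0,"ry":0,"rz":0,"fingers":1}
    - {"x":0,"y":0,"z":101,"rx":0,"ry":0,"rz":0,"fingers":1}
    - {"x":0,"y":0,"z":101,"rx":0,"ry":0,"rz":0,"fingers":1}
    - {"x":0,"y":0,"z":101,"rx":0,"ry":0,"rz":0,"fingers":1}
    - {"x":0,"y":0,"z":101,"rx":0,"ry":0,"rz":0,"fingers":1}
    - {"x":0,"y":0,"z":101,"rx":0,"ry":0,"rz":0,"fingers":1}
    - {"x":0,"y":0,"z":101,"rx":0,"ry":0,"rz":0,"fingers":1}
    - {"x":0,"y":0,"z":101,"rx":0,"ry":0,"rz":0,"fingers":1}
    - {"x":0,"y":0,"z":80,"rx":0,"ry":0,"rz":0,"fingers":1}
    - {"x":0,"y":0,"z":40,"rx":0,"ry":0,"rz":0,"fingers":1}
    - {"x":0,"y":0,"z":0,"rx":0,"ry":0,"rz":0,"fingers":1}
    - {"x":0,"y":0,"z":0,"rx":0,"ry":0,"rz":0,"fingers":1}
  force: 20

```text
time_s: 10.15
tool_pos: [0.4319, -0.0498, 0.1136]
tool_rot: [179.6, 0.2, 108.9]
force: [-0.6, -0.7, -0.4]
grip_width: 0.0091
grasp_force: 20.0
```

>>> drive_tool:
  moves:
    - {"x":8,"y":50,"z":0,"rx":0,"ry":0,"rz":0.03,"fingers":1}
    - {"x":16,"y":100,"z":0,"rx":0,"ry":0,"rz":0.06,"fingers":1}
    - {"x":24,"y":150,"z":0,"rx":0,"ry":0,"rz":0.09,"fingers":1}
    - {"x":30,"y":205,"z":0,"rx":0,"ry":0,"rz":0.12,"fingers":1}
    - {"x":37,"y":263,"z":0,"rx":0,"ry":0,"rz":0.14,"fingers":1}
    - {"x":37,"y":263,"z":0,"rx":0,"ry":0,"rz":0.14,"fingers":1}
    - {"x":37,"y":263,"z":0,"rx":0,"ry":0,"rz":0.14,"fingers":1}
    - {"x":37,"y":263,"z":0,"rx":0,"ry":0,"rz":0.14,"fingers":1}

```text
time_s: 11.15
tool_pos: [0.6651, 0.0694, 0.1104]
tool_rot: [-179.9, 0.0, 100.8]
force: [-0.2, 0.3, -0.3]
grip_width: 0.009
grasp_force: 20.0
```

```bash
python3 - <<'E'
from cell import vision
import pickle; from h import *
d={n:vision.read_camera(n) for n in ["wrist","side"]}
im=np.hstack([cv2.resize(d["side"]["image"][110:290,180:420],(400,300),interpolation=2),cv2.resize(d["wrist"]["image"],(400,300))])
cv2.imwrite("pics/v6.png",im[:,:,::-1])
E
```

```text
(no output)
```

View pics/v6.png

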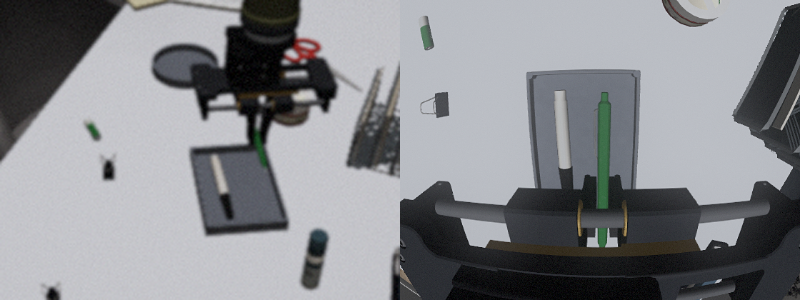

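The pen is held level, right of and clear of the marker (wrist pixel (603,150)). Lowering, releasing and backing off.

>>> drive_tool:
  moves:
    - {"x":0,"y":0,"z":40,"rx":0,"ry":0,"rz":0,"fingers":1}
    - {"x":0,"y":0,"z":75,"rx":0,"ry":0,"rz":0,"fingers":1}
    - {"x":0,"y":0,"z":90,"rx":0,"ry":0,"rz":0,"fingers":1}
    - {"x":0,"y":0,"z":96,"rx":0,"ry":0,"rz":0,"fingers":1}
    - {"x":0,"y":0,"z":96,"rx":0,"ry":0,"rz":0,"fingers":1}
    - {"x":0,"y":0,"z":96,"rx":0,"ry":0,"rz":0,"fingers":0.55}
    - {"x":0,"y":0,"z":96,"rx":0,"ry":0,"rz":0,"fingers":0.55}
    - {"x":0,"y":0,"z":96,"rx":0,"ry":0,"rz":0,"fingers":0.55}
    - {"x":0,"y":0,"z":96,"rx":0,"ry":0,"rz":0,"fingers":0.55}
    - {"x":0,"y":0,"z":80,"rx":0,"ry":0,"rz":0,"fingers":0.55}
    - {"x":0,"y":0,"z":40,"rx":0,"ry":0,"rz":0,"fingers":0.55}
    - {"x":0,"y":0,"z":0,"rx":0,"ry":0,"rz":0,"fingers":-1}
    - {"x":0,"y":0,"z":0,"rx":0,"ry":0,"rz":0,"fingers":-1}

```text
time_s: 12.88
tool_pos: [0.6694, 0.0711, 0.1165]
tool_rot: [179.5, 0.0, 100.9]
force: [-0.2, -0.1, 0.6]
grip_width: 0.0323
grasp_force: 0.0
```

```bash
python3 - <<'E'
from h import *
rel((665,70,111,.19),[(446,90,111,-1.42)])
rel((446,90,111,-1.42),[(525,381,60,-1.42),(525,381,16,-1.42)])
rel((525,381,111,-1.42),[(407,-172,111,-1.38)])
rel((407,-172,111,-1.38),[(570,381,60,-1.42)])
E
```

```text
x 61 y -211 z 0 rz 1.61
x 122 y -276 z 51 rz 0.00
x 122 y -276 z 95 rz 0.00
x -200 y 529 z 0 rz -0.04
x 265 y -512 z 51 rz 0.04
```

>>> drive_tool:
  moves:
    - {"x":15,"y":-53,"z":0,"rx":0,"ry":0,"rz":0.17,"fingers":-1}
    - {"x":30,"y":-106,"z":0,"rx":0,"ry":0,"rz":0.34,"fingers":-1}
    - {"x":45,"y":-160,"z":0,"rx":0,"ry":0,"rz":0.51,"fingers":-1}
    - {"x":61,"y":-211,"z":0,"rx":0,"ry":0,"rz":0.68,"fingers":-1}
    - {"x":61,"y":-211,"z":0,"rx":0,"ry":0,"rz":0.85,"fingers":-1}
    - {"x":61,"y":-211,"z":0,"rx":0,"ry":0,"rz":1.02,"fingers":-1}
    - {"x":61,"y":-211,"z":0,"rx":0,"ry":0,"rz":1.19,"fingers":-1}
    - {"x":61,"y":-211,"z":0,"rx":0,"ry":0,"rz":1.36,"fingers":-1}
    - {"x":61,"y":-211,"z":0,"rx":0,"ry":0,"rz":1.53,"fingers":-1}
    - {"x":61,"y":-211,"z":0,"rx":0,"ry":0,"rz":1.61,"fingers":-1}
    - {"x":61,"y":-211,"z":0,"rx":0,"ry":0,"rz":1.61,"fingers":-1}
    - {"x":61,"y":-211,"z":0,"rx":0,"ry":0,"rz":1.61,"fingers":-1}
    - {"x":61,"y":-211,"z":0,"rx":0,"ry":0,"rz":1.61,"fingers":-1}

```text
time_s: 14.5
tool_pos: [0.4474, 0.0906, 0.1106]
tool_rot: [180.0, 0.0, 8.7]
force: [-0.2, -0.2, 0.0]
grip_width: 0.0867
grasp_force: 0.0
```

```bash
python3 - <<'E'
from cell import vision
import pickle; from h import *
d={n:vision.read_camera(n) for n in ["wrist","side"]}
im=np.hstack([cv2.resize(d["side"]["image"][150:300,180:380],(400,300),interpolation=2),cv2.resize(d["wrist"]["image"],(400,300))])
cv2.imwrite("pics/v7.png",im[:,:,::-1])
E
```

```text
(no output)
```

View pics/v7.png

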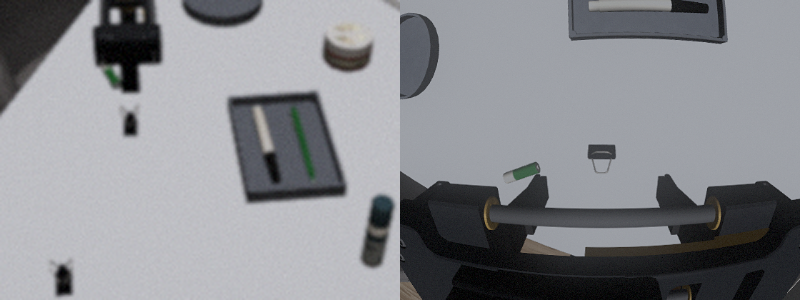

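The clip is centred between the fingers at wrist pixel (601,152), with its length along the closing axis, and the battery is clear of the finger. Checking the fore-aft position.

```bash
python3 - <<'E'
from cell import vision
from h import *
c=vision.read_camera("wrist"); v=cv2.cvtColor(c["image"],cv2.COLOR_RGB2HSV)[...,2]
print(*blobs(c,(v<90).astype(np.uint8),(255,190,310,250),.010,True),sep="\n")
print(plane(c,281,213,.01,True))
E
```

```text
([445.6, 91.2], [31.6, 16.5], 98.7, [282.0, 212.0])
[0.44512749 0.09191    0.01      ]
```

>>> drive_tool:
  moves:
    - {"x":0,"y":0,"z":40,"rx":0,"ry":0,"rz":0,"fingers":-0.4}
    - {"x":0,"y":0,"z":50,"rx":0,"ry":0,"rz":0,"fingers":-0.4}
    - {"x":0,"y":0,"z":60,"rx":0,"ry":0,"rz":0,"fingers":-0.4}
    - {"x":0,"y":0,"z":85,"rx":0,"ry":0,"rz":0,"fingers":-0.4}
    - {"x":0,"y":0,"z":100,"rx":0,"ry":0,"rz":0,"fingers":-0.4}
    - {"x":0,"y":0,"z":100,"rx":0,"ry":0,"rz":0,"fingers":1}
    - {"x":0,"y":0,"z":100,"rx":0,"ry":0,"rz":0,"fingers":1}
    - {"x":0,"y":0,"z":100,"rx":0,"ry":0,"rz":0,"fingers":1}
    - {"x":0,"y":0,"z":100,"rx":0,"ry":0,"rz":0,"fingers":1}
    - {"x":0,"y":0,"z":100,"rx":0,"ry":0,"rz":0,"fingers":1}
    - {"x":0,"y":0,"z":100,"rx":0,"ry":0,"rz":0,"fingers":1}
    - {"x":0,"y":0,"z":80,"rx":0,"ry":0,"rz":0,"fingers":1}
    - {"x":0,"y":0,"z":40,"rx":0,"ry":0,"rz":0,"fingers":1}
    - {"x":0,"y":0,"z":0,"rx":0,"ry":0,"rz":0,"fingers":1}
  force: 20

```text
time_s: 16.4
tool_pos: [0.4467, 0.0905, 0.111]
tool_rot: [180.0, 0.1, 8.6]
force: [0.7, -0.7, -0.5]
grip_width: 0.0317
grasp_force: 20.0
```

>>> drive_tool:
  moves:
    - {"x":20,"y":-50,"z":0,"rx":0,"ry":0,"rz":0,"fingers":1}
    - {"x":42,"y":-100,"z":0,"rx":0,"ry":0,"rz":0,"fingers":1}
    - {"x":64,"y":-150,"z":0,"rx":0,"ry":0,"rz":0,"fingers":1}
    - {"x":86,"y":-200,"z":0,"rx":0,"ry":0,"rz":0,"fingers":1}
    - {"x":110,"y":-250,"z":0,"rx":0,"ry":0,"rz":0,"fingers":1}
    - {"x":122,"y":-276,"z":0,"rx":0,"ry":0,"rz":0,"fingers":1}
    - {"x":122,"y":-276,"z":0,"rx":0,"ry":0,"rz":0,"fingers":1}
    - {"x":122,"y":-276,"z":0,"rx":0,"ry":0,"rz":0,"fingers":1}
    - {"x":122,"y":-276,"z":0,"rx":0,"ry":0,"rz":0,"fingers":1}

```text
time_s: 17.52
tool_pos: [0.5269, 0.38, 0.1105]
tool_rot: [179.9, 0.0, 8.5]
force: [-0.4, 0.9, -1.2]
grip_width: 0.0315
grasp_force: 20.0
```

```bash
python3 - <<'E'
from cell import vision
import pickle; from h import *
d={n:vision.read_camera(n) for n in ["wrist","side"]}
im=np.hstack([cv2.resize(d["side"]["image"][90:240,200:400],(400,300),interpolation=2),cv2.resize(d["wrist"]["image"],(400,300))])
cv2.imwrite("pics/v8.png",im[:,:,::-1])
E
```

```text
(no output)
```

View pics/v8.png

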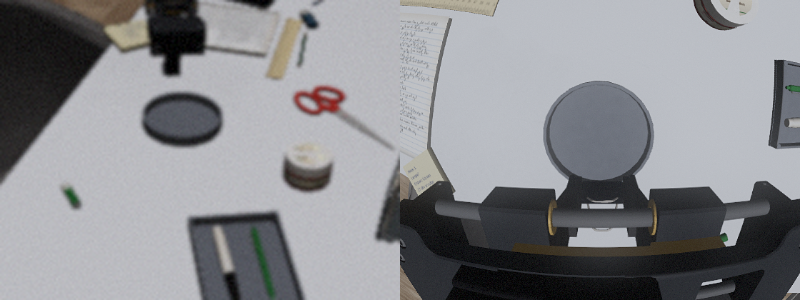

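The clip is held and the dish is ahead at wrist pixel (599,133). Measuring the dish from this view.

```bash
python3 - <<'E'
from cell import vision
from h import *
c=vision.read_camera("wrist"); R=c["R"]
# rim points read from view (half-view px -> full px)
pts=np.array([plane(c,(u-400)*1.4,v*1.4,.02,True)[:2] for u,v in [(544,130),(653,132),(599,81),(560,97),(640,97)]])*1000
A=np.c_[2*pts,np.ones(5)]; s=np.linalg.lstsq(A,(pts**2).sum(1),rcond=None)[0]
print(pts.round(),s[:2],np.sqrt(s[2]+s[:2]@s[:2]))
E
```

```text
[[544. 448.]
 [560. 329.]
 [604. 396.]
 [582. 434.]
 [595. 350.]] [545.17050542 386.82407925] 60.41972727894958
```

>>> drive_tool:
  moves:
    - {"x":0,"y":-5,"z":40,"rx":0,"ry":0,"rz":0,"fingers":1}
    - {"x":0,"y":-5,"z":75,"rx":0,"ry":0,"rz":0,"fingers":1}
    - {"x":0,"y":-5,"z":90,"rx":0,"ry":0,"rz":0,"fingers":1}
    - {"x":0,"y":-5,"z":95,"rx":0,"ry":0,"rz":0,"fingers":1}
    - {"x":0,"y":-5,"z":95,"rx":0,"ry":0,"rz":0,"fingers":1}
    - {"x":0,"y":-5,"z":95,"rx":0,"ry":0,"rz":0,"fingers":0}
    - {"x":0,"y":-5,"z":95,"rx":0,"ry":0,"rz":0,"fingers":0}
    - {"x":0,"y":-5,"z":95,"rx":0,"ry":0,"rz":0,"fingers":0}
    - {"x":0,"y":-5,"z":95,"rx":0,"ry":0,"rz":0,"fingers":0}
    - {"x":0,"y":-5,"z":80,"rx":0,"ry":0,"rz":0,"fingers":0}
    - {"x":0,"y":-5,"z":40,"rx":0,"ry":0,"rz":0,"fingers":0}
    - {"x":0,"y":-5,"z":0,"rx":0,"ry":0,"rz":0,"fingers":-1}
    - {"x":0,"y":-5,"z":0,"rx":0,"ry":0,"rz":0,"fingers":-1}

```text
time_s: 19.3
tool_pos: [0.5283, 0.3889, 0.1162]
tool_rot: [-179.8, -0.5, 8.6]
force: [-0.0, 0.2, -1.1]
grip_width: 0.0563
grasp_force: 0.0
```

```bash
python3 - <<'E'
from h import *
rel((525,386,111,-1.42),[(407,-172,111,-1.38)])
rel((407,-172,111,-1.38),[(569,384,111,-1.42)])
rel((569,384,111,-1.42),[(403,185,111,.46)])
rel((403,185,111,.46),[(604,-264,111,.19)])
E
```

```text
x -200 y 534 z 0 rz -0.04
x 265 y -515 z 0 rz 0.04
x -194 y 172 z 0 rz -1.88
x -492 y -19 z 0 rz 0.27
```

>>> drive_tool:
  moves:
    - {"x":-10,"y":55,"z":0,"rx":0,"ry":0,"rz":-0.04,"fingers":-1}
    - {"x":-24,"y":110,"z":0,"rx":0,"ry":0,"rz":-0.04,"fingers":-1}
    - {"x":-40,"y":165,"z":0,"rx":0,"ry":0,"rz":-0.04,"fingers":-1}
    - {"x":-60,"y":220,"z":0,"rx":0,"ry":0,"rz":-0.04,"fingers":-1}
    - {"x":-80,"y":275,"z":0,"rx":0,"ry":0,"rz":-0.04,"fingers":-1}
    - {"x":-105,"y":330,"z":0,"rx":0,"ry":0,"rz":-0.04,"fingers":-1}
    - {"x":-130,"y":385,"z":0,"rx":0,"ry":0,"rz":-0.04,"fingers":-1}
    - {"x":-155,"y":435,"z":0,"rx":0,"ry":0,"rz":-0.04,"fingers":-1}
    - {"x":-180,"y":485,"z":0,"rx":0,"ry":0,"rz":-0.04,"fingers":-1}
    - {"x":-200,"y":534,"z":0,"rx":0,"ry":0,"rz":-0.04,"fingers":-1}
    - {"x":-200,"y":534,"z":0,"rx":0,"ry":0,"rz":-0.04,"fingers":-1}
    - {"x":-200,"y":534,"z":0,"rx":0,"ry":0,"rz":-0.04,"fingers":-1}
    - {"x":-200,"y":534,"z":0,"rx":0,"ry":0,"rz":-0.04,"fingers":-1}
    - {"x":-200,"y":534,"z":0,"rx":0,"ry":0,"rz":-0.04,"fingers":-1}

```text
time_s: 21.05
tool_pos: [0.4087, -0.1701, 0.1105]
tool_rot: [-180.0, 0.0, 11.1]
force: [0.2, -0.7, 0.1]
grip_width: 0.0867
grasp_force: 0.0
```

```bash
python3 - <<'E'
from cell import vision
from h import *
c=vision.read_camera("wrist"); s=vision.read_camera("side"); v=cv2.cvtColor(c["image"],cv2.COLOR_RGB2HSV)[...,2]
print(*blobs(c,(v<90).astype(np.uint8),(245,180,320,250),.010,True),sep="\n")
im=np.hstack([cv2.resize(s["image"][90:240,200:400],(400,300),interpolation=2),cv2.resize(c["image"],(400,300))])
cv2.imwrite("pics/v9.png",im[:,:,::-1])
E
```

```text
([408.5, -169.9], [31.6, 17.0], 103.0, [283.0, 211.0])
```

View pics/v9.png

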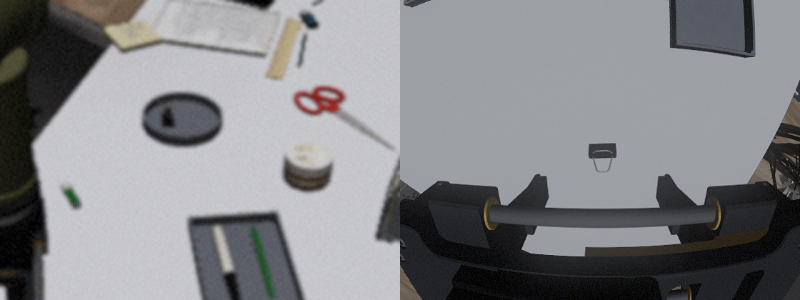

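The first clip is in the dish, at (168,117) in the left half of the picture. The second is centred between the fingers at (602,151).

>>> drive_tool:
  moves:
    - {"x":0,"y":0,"z":40,"rx":0,"ry":0,"rz":-0.03,"fingers":-0.4}
    - {"x":0,"y":0,"z":50,"rx":0,"ry":0,"rz":-0.03,"fingers":-0.4}
    - {"x":0,"y":0,"z":60,"rx":0,"ry":0,"rz":-0.03,"fingers":-0.4}
    - {"x":0,"y":0,"z":85,"rx":0,"ry":0,"rz":-0.03,"fingers":-0.4}
    - {"x":0,"y":0,"z":100,"rx":0,"ry":0,"rz":-0.03,"fingers":-0.4}
    - {"x":0,"y":0,"z":100,"rx":0,"ry":0,"rz":-0.03,"fingers":1}
    - {"x":0,"y":0,"z":100,"rx":0,"ry":0,"rz":-0.03,"fingers":1}
    - {"x":0,"y":0,"z":100,"rx":0,"ry":0,"rz":-0.03,"fingers":1}
    - {"x":0,"y":0,"z":100,"rx":0,"ry":0,"rz":-0.03,"fingers":1}
    - {"x":0,"y":0,"z":100,"rx":0,"ry":0,"rz":-0.03,"fingers":1}
    - {"x":0,"y":0,"z":100,"rx":0,"ry":0,"rz":-0.03,"fingers":1}
    - {"x":0,"y":0,"z":80,"rx":0,"ry":0,"rz":-0.03,"fingers":1}
    - {"x":0,"y":0,"z":40,"rx":0,"ry":0,"rz":-0.03,"fingers":1}
    - {"x":0,"y":0,"z":0,"rx":0,"ry":0,"rz":0,"fingers":1}
  force: 20

```text
time_s: 22.9
tool_pos: [0.4077, -0.171, 0.1111]
tool_rot: [-180.0, 0.1, 10.9]
force: [1.7, 0.1, -1.1]
grip_width: 0.0313
grasp_force: 20.0
```

>>> drive_tool:
  moves:
    - {"x":35,"y":-50,"z":0,"rx":0,"ry":0,"rz":0.04,"fingers":1}
    - {"x":65,"y":-103,"z":0,"rx":0,"ry":0,"rz":0.04,"fingers":1}
    - {"x":95,"y":-155,"z":0,"rx":0,"ry":0,"rz":0.04,"fingers":1}
    - {"x":125,"y":-207,"z":0,"rx":0,"ry":0,"rz":0.04,"fingers":1}
    - {"x":150,"y":-260,"z":0,"rx":0,"ry":0,"rz":0.04,"fingers":1}
    - {"x":175,"y":-313,"z":0,"rx":0,"ry":0,"rz":0.04,"fingers":1}
    - {"x":200,"y":-365,"z":0,"rx":0,"ry":0,"rz":0.04,"fingers":1}
    - {"x":225,"y":-418,"z":0,"rx":0,"ry":0,"rz":0.04,"fingers":1}
    - {"x":245,"y":-470,"z":0,"rx":0,"ry":0,"rz":0.04,"fingers":1}
    - {"x":265,"y":-515,"z":0,"rx":0,"ry":0,"rz":0.04,"fingers":1}
    - {"x":265,"y":-515,"z":0,"rx":0,"ry":0,"rz":0.04,"fingers":1}
    - {"x":265,"y":-515,"z":0,"rx":0,"ry":0,"rz":0.04,"fingers":1}
    - {"x":265,"y":-515,"z":0,"rx":0,"ry":0,"rz":0.04,"fingers":1}
    - {"x":265,"y":-515,"z":0,"rx":0,"ry":0,"rz":0.04,"fingers":1}

```text
time_s: 24.65
tool_pos: [0.5714, 0.3832, 0.1108]
tool_rot: [180.0, -0.0, 8.5]
force: [-0.2, 0.6, -0.1]
grip_width: 0.0316
grasp_force: 20.0
```

>>> drive_tool:
  moves:
    - {"x":-3,"y":-3,"z":40,"rx":0,"ry":0,"rz":0,"fingers":1}
    - {"x":-3,"y":-3,"z":75,"rx":0,"ry":0,"rz":0,"fingers":1}
    - {"x":-3,"y":-3,"z":90,"rx":0,"ry":0,"rz":0,"fingers":1}
    - {"x":-3,"y":-3,"z":95,"rx":0,"ry":0,"rz":0,"fingers":1}
    - {"x":-3,"y":-3,"z":95,"rx":0,"ry":0,"rz":0,"fingers":1}
    - {"x":-3,"y":-3,"z":95,"rx":0,"ry":0,"rz":0,"fingers":0.05}
    - {"x":-3,"y":-3,"z":95,"rx":0,"ry":0,"rz":0,"fingers":0.05}
    - {"x":-3,"y":-3,"z":95,"rx":0,"ry":0,"rz":0,"fingers":0.05}
    - {"x":-3,"y":-3,"z":95,"rx":0,"ry":0,"rz":0,"fingers":0.05}
    - {"x":-3,"y":-3,"z":80,"rx":0,"ry":0,"rz":0,"fingers":0.05}
    - {"x":-3,"y":-3,"z":40,"rx":0,"ry":0,"rz":0,"fingers":0.05}
    - {"x":-3,"y":-3,"z":0,"rx":0,"ry":0,"rz":0,"fingers":-1}
    - {"x":-3,"y":-3,"z":0,"rx":0,"ry":0,"rz":0,"fingers":-1}

```text
time_s: 26.28
tool_pos: [0.57, 0.3893, 0.1165]
tool_rot: [-179.8, -0.5, 8.6]
force: [-0.7, -0.1, -0.7]
grip_width: 0.0541
grasp_force: 0.0
```

```bash
python3 - <<'E'
from h import *
rel((566,387,111,-1.42),[(403,185,111,.46)])
E
```

```text
x -191 y 175 z 0 rz -1.88
```

>>> drive_tool:
  moves:
    - {"x":-40,"y":35,"z":0,"rx":0,"ry":0,"rz":-0.17,"fingers":-1}
    - {"x":-80,"y":75,"z":0,"rx":0,"ry":0,"rz":-0.34,"fingers":-1}
    - {"x":-120,"y":110,"z":0,"rx":0,"ry":0,"rz":-0.51,"fingers":-1}
    - {"x":-160,"y":145,"z":0,"rx":0,"ry":0,"rz":-0.68,"fingers":-1}
    - {"x":-191,"y":175,"z":0,"rx":0,"ry":0,"rz":-0.85,"fingers":-1}
    - {"x":-191,"y":175,"z":0,"rx":0,"ry":0,"rz":-1.02,"fingers":-1}
    - {"x":-191,"y":175,"z":0,"rx":0,"ry":0,"rz":-1.19,"fingers":-1}
    - {"x":-191,"y":175,"z":0,"rx":0,"ry":0,"rz":-1.36,"fingers":-1}
    - {"x":-191,"y":175,"z":0,"rx":0,"ry":0,"rz":-1.53,"fingers":-1}
    - {"x":-191,"y":175,"z":0,"rx":0,"ry":0,"rz":-1.7,"fingers":-1}
    - {"x":-191,"y":175,"z":0,"rx":0,"ry":0,"rz":-1.88,"fingers":-1}
    - {"x":-191,"y":175,"z":0,"rx":0,"ry":0,"rz":-1.88,"fingers":-1}
    - {"x":-191,"y":175,"z":0,"rx":0,"ry":0,"rz":-1.88,"fingers":-1}
    - {"x":-191,"y":175,"z":0,"rx":0,"ry":0,"rz":-1.88,"fingers":-1}

```text
time_s: 28.02
tool_pos: [0.4048, 0.1855, 0.1106]
tool_rot: [180.0, 0.0, 116.3]
force: [0.3, 0.4, 0.8]
grip_width: 0.0873
grasp_force: 0.0
```

```bash
python3 - <<'E'
from cell import vision
from h import *
c=vision.read_camera("wrist"); s=vision.read_camera("side"); hsv=cv2.cvtColor(c["image"],cv2.COLOR_RGB2HSV)
g=((hsv[...,0]>35)&(hsv[...,0]<95)&(hsv[...,1]>50)&(hsv[...,2]>20)).astype(np.uint8)
print(*blobs(c,g,(230,120,330,260),.010,True),sep="\n")
im=np.hstack([cv2.resize(s["image"][90:240,200:400],(400,300),interpolation=2),cv2.resize(c["image"],(400,300))])
cv2.imwrite("pics/v10.png",im[:,:,::-1])
E
```

```text
([406.9, 178.9], [32.2, 12.9], 118.8, [282.0, 218.0])
```

View pics/v10.png

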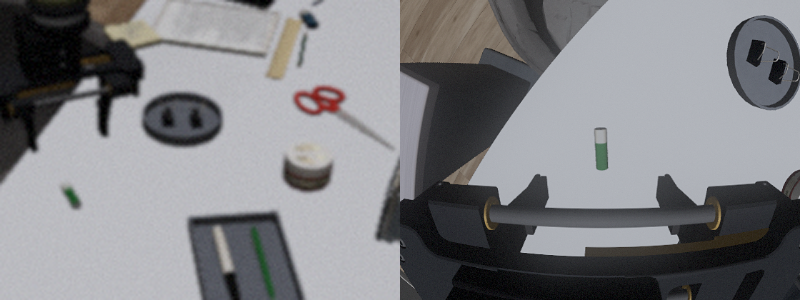

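Both clips are in the dish, at (166,117) and (195,117). The battery is vertical and centred between the fingers at (601,149). Gripping it and carrying it to the square tray.

>>> drive_tool:
  moves:
    - {"x":0,"y":0,"z":40,"rx":0,"ry":0,"rz":-0.03,"fingers":-0.6}
    - {"x":0,"y":0,"z":80,"rx":0,"ry":0,"rz":-0.03,"fingers":-0.3}
    - {"x":0,"y":0,"z":100,"rx":0,"ry":0,"rz":-0.03,"fingers":-0.2}
    - {"x":0,"y":0,"z":100,"rx":0,"ry":0,"rz":-0.03,"fingers":1}
    - {"x":0,"y":0,"z":100,"rx":0,"ry":0,"rz":-0.03,"fingers":1}
    - {"x":0,"y":0,"z":100,"rx":0,"ry":0,"rz":-0.03,"fingers":1}
    - {"x":0,"y":0,"z":100,"rx":0,"ry":0,"rz":-0.03,"fingers":1}
    - {"x":0,"y":0,"z":100,"rx":0,"ry":0,"rz":-0.03,"fingers":1}
    - {"x":0,"y":0,"z":100,"rx":0,"ry":0,"rz":-0.03,"fingers":1}
    - {"x":0,"y":0,"z":100,"rx":0,"ry":0,"rz":-0.03,"fingers":1}
    - {"x":0,"y":0,"z":100,"rx":0,"ry":0,"rz":-0.03,"fingers":1}
    - {"x":0,"y":0,"z":100,"rx":0,"ry":0,"rz":-0.03,"fingers":1}
    - {"x":0,"y":0,"z":80,"rx":0,"ry":0,"rz":-0.03,"fingers":1}
    - {"x":0,"y":0,"z":40,"rx":0,"ry":0,"rz":-0.03,"fingers":1}
    - {"x":0,"y":0,"z":0,"rx":0,"ry":0,"rz":0,"fingers":1}
  force: 15

```text
time_s: 30.0
tool_pos: [0.4045, 0.1854, 0.1113]
tool_rot: [-180.0, -0.0, 116.3]
force: [0.3, 0.2, -0.2]
grip_width: 0.0162
grasp_force: 15.0
```

>>> drive_tool:
  moves:
    - {"x":-50,"y":0,"z":0,"rx":0,"ry":0,"rz":0.05,"fingers":1}
    - {"x":-105,"y":-4,"z":0,"rx":0,"ry":0,"rz":0.1,"fingers":1}
    - {"x":-160,"y":-6,"z":0,"rx":0,"ry":0,"rz":0.15,"fingers":1}
    - {"x":-215,"y":-8,"z":0,"rx":0,"ry":0,"rz":0.2,"fingers":1}
    - {"x":-270,"y":-10,"z":0,"rx":0,"ry":0,"rz":0.25,"fingers":1}
    - {"x":-325,"y":-12,"z":0,"rx":0,"ry":0,"rz":0.27,"fingers":1}
    - {"x":-380,"y":-14,"z":0,"rx":0,"ry":0,"rz":0.27,"fingers":1}
    - {"x":-435,"y":-17,"z":0,"rx":0,"ry":0,"rz":0.27,"fingers":1}
    - {"x":-492,"y":-19,"z":0,"rx":0,"ry":0,"rz":0.27,"fingers":1}
    - {"x":-492,"y":-19,"z":0,"rx":0,"ry":0,"rz":0.27,"fingers":1}
    - {"x":-492,"y":-19,"z":0,"rx":0,"ry":0,"rz":0.27,"fingers":1}
    - {"x":-492,"y":-19,"z":0,"rx":0,"ry":0,"rz":0.27,"fingers":1}
    - {"x":-492,"y":-19,"z":0,"rx":0,"ry":0,"rz":0.27,"fingers":1}

```text
time_s: 31.62
tool_pos: [0.6064, -0.2622, 0.1109]
tool_rot: [180.0, -0.0, 101.0]
force: [0.1, -0.4, 0.0]
grip_width: 0.0161
grasp_force: 15.0
```

```bash
python3 - <<'E'
from cell import vision
from h import *
c=vision.read_camera("wrist"); s=vision.read_camera("side")
im=np.hstack([cv2.resize(s["image"][210:390,200:440],(400,300),interpolation=2),cv2.resize(c["image"],(400,300))])
cv2.imwrite("pics/v11.png",im[:,:,::-1])
E
```

```text
(no output)
```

View pics/v11.png

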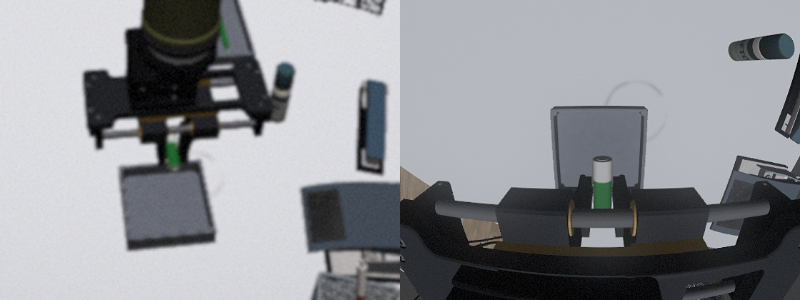

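The battery is held level over the square tray, at wrist pixel (602,185). Lowering and releasing.

>>> drive_tool:
  moves:
    - {"x":0,"y":0,"z":40,"rx":0,"ry":0,"rz":0,"fingers":1}
    - {"x":0,"y":0,"z":75,"rx":0,"ry":0,"rz":0,"fingers":1}
    - {"x":0,"y":0,"z":90,"rx":0,"ry":0,"rz":0,"fingers":1}
    - {"x":0,"y":0,"z":95,"rx":0,"ry":0,"rz":0,"fingers":1}
    - {"x":0,"y":0,"z":96,"rx":0,"ry":0,"rz":0,"fingers":1}
    - {"x":0,"y":0,"z":96,"rx":0,"ry":0,"rz":0,"fingers":1}
    - {"x":0,"y":0,"z":96,"rx":0,"ry":0,"rz":0,"fingers":0.4}
    - {"x":0,"y":0,"z":96,"rx":0,"ry":0,"rz":0,"fingers":0.4}
    - {"x":0,"y":0,"z":96,"rx":0,"ry":0,"rz":0,"fingers":0.4}
    - {"x":0,"y":0,"z":96,"rx":0,"ry":0,"rz":0,"fingers":0.4}
    - {"x":0,"y":0,"z":96,"rx":0,"ry":0,"rz":0,"fingers":0.4}
    - {"x":0,"y":0,"z":80,"rx":0,"ry":0,"rz":0,"fingers":0.4}
    - {"x":0,"y":0,"z":40,"rx":0,"ry":0,"rz":0,"fingers":0.4}
    - {"x":0,"y":0,"z":0,"rx":0,"ry":0,"rz":0,"fingers":0.4}
    - {"x":0,"y":0,"z":-60,"rx":0,"ry":0,"rz":0,"fingers":0.4}
    - {"x":-80,"y":0,"z":-100,"rx":0,"ry":0,"rz":0,"fingers":0.4}
    - {"x":-80,"y":0,"z":-100,"rx":0,"ry":0,"rz":0,"fingers":0.4}
    - {"x":-80,"y":0,"z":-100,"rx":0,"ry":0,"rz":0,"fingers":0.4}
    - {"x":-80,"y":0,"z":-100,"rx":0,"ry":0,"rz":0,"fingers":0.4}
    - {"x":-80,"y":0,"z":-100,"rx":0,"ry":0,"rz":0,"fingers":0.4}

```text
time_s: 34.22
tool_pos: [0.6215, -0.34, 0.2098]
tool_rot: [-180.0, -0.1, 101.0]
force: [0.8, 0.0, 0.2]
grip_width: 0.0262
grasp_force: 0.0
```

```bash
python3 - <<'E'
from cell import vision
from h import *
c=vision.read_camera("wrist"); s=vision.read_camera("side")
im=np.hstack([s["image"][100:360,200:400],cv2.resize(c["image"],(347,260))]); im=cv2.resize(im,(800,380))
cv2.imwrite("pics/v12.png",im[:,:,::-1])
E
```

```text
(no output)
```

View pics/v12.png

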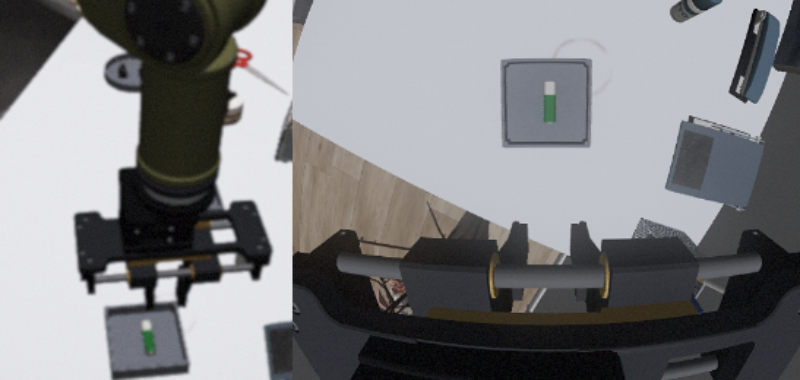

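The battery lies on its side in the square tray at (549,102). A last numeric check of the pens' centres from the earlier side view (v7: marker (258,107)-(278,182), pen (293,108)-(312,181)), and then I'll hand in.

```bash
python3 - <<'E'
import pickle; from h import *
c=pickle.load(open("cams.pkl","rb"))["side"]
for e in [((258,107),(278,182)),((293,108),(312,181))]:
    p=np.array([plane(c,180+u/2,150+v/2,.01)[:2]*1000 for u,v in e]); m=p.mean(0)-[643,68]
    a=np.radians(10.9); print(p.round(),"local",m[0]*np.cos(a)+m[1]*np.sin(a),-m[0]*np.sin(a)+m[1]*np.cos(a))
E
```

```text
[[610. 133.]
 [639.  -4.]] local -18.507961883888893 0.2711163966724821
[[657. 136.]
 [681.   2.]] local 25.272930476392727 -4.157136390967022
```

```bash
python3 -c "
from cell import workorder
print(workorder.sign_off())"
```

```text
the job is handed in; nothing more can be done
None
```

I handed the job in at about 34 s with the marker and pen in the long tray, both clips in the round dish, the battery on its side in the square tray, and the glue stick and mint tin not touched; the sign-off returned no verdict.

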